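# Set out the spice corner

## Task

Stand the pepper mill upright in the middle of the cork coaster, and lay the red, yellow and green spice tins on the sloped wooden stand, one in each bay: red in the end bay nearest the coaster, green in the end bay at the other end, and yellow between them. Each tin lies flat on the slope, right way up, with its long side running up the slope and its lower end against the lip. Leave the blue tin and the mug where they are, and let go of everything.

Things in the scene. Friction and masses are not known exactly. Their poses are not given: they have to be found in the camera images.
- red_tin: Red rectangular spice tin with a thin steel seam line, 60 mm long (own x) x 38 mm wide (own y) x 30 mm high (z); loose, about 80 g, lying flat on the counter with its long side at most 0.45 rad from world x. Origin: centre of its underside.
- yellow_tin: Yellow rectangular spice tin with a thin steel seam line, 60 mm long (own x) x 38 mm wide (own y) x 30 mm high (z); loose, about 80 g, lying flat on the counter with its long side at most 0.45 rad from world x. Origin: centre of its underside.
- green_tin: Green rectangular spice tin with a thin steel seam line, 60 mm long (own x) x 38 mm wide (own y) x 30 mm high (z); loose, about 80 g, lying flat on the counter with its long side at most 0.45 rad from world x. Origin: centre of its underside.
- blue_tin: Blue rectangular spice tin with a thin steel seam line, 60 mm long (own x) x 38 mm wide (own y) x 30 mm high (z); loose, about 80 g, lying flat on the counter with its long side at most 0.45 rad from world x. Origin: centre of its underside. Not part of the job: leave it where it is.
- pepper_mill: Dark-wood pepper mill, loose, standing on the counter, 72 mm tall, about 180 g: foot disc 52 mm across, 10 mm high; straight body 44 mm across from 10 to 55 mm height (grip here); steel cap 48 mm across from 55 to 65 mm; 14 mm knob on top. Origin: centre of its underside, z up.
- stand: Sloped wooden spice stand, fixed, turned at most 0.2 rad. Origin: centre of its underside; x away from the robot, z up. Its face, 110 mm long and 267 mm wide, rises 20 degrees away from the robot; a dark lip on the low side nearest the robot is 10 mm thick and 12 mm high above the face. Four ribs, 4 mm wide and high, run up the slope and bound three bays 81 mm wide.
- stand_face (a point): Point on the stand: middle of the line where the sloping face meets the foot of the lip, 55 mm before and 20 mm above the stand's origin. Axes: x up the slope, y along the lip (to the robot's left), z square out of the face. Bay middles at y = +85, 0, -85 mm; face from x = 0 to 110 mm, lip at x -10 to 0. A tin against the lip has its origin at x = 30 mm, z = 0.
- coaster: Round cork coaster, 90 mm across and 8 mm thick, fixed to the counter, beside the stand on its left or its right. Origin: centre of its underside, z up.
- mug: Teal mug, 76 mm across the rim, 85 mm tall, loose, on the other side of the stand from the coaster. Origin: centre of its underside. Leave it where it is.

How it is judged:
By the outcome, as a careful person would: the job done as asked, in the order asked, and still so for the second after the job is handed in, with the robot touching nothing.
It also fails if it takes over 128 s, if anything falls off the work surface, if the arm or the gripper's body presses on something with over 40 N, if the wrist force passes 120 N, or if a joint passes its speed limit or range.

## Robot

A 6-joint arm with a two-finger parallel gripper is mounted at the origin on the work surface. World frame = base frame: x ahead of the robot, y to its left, z up, the work surface at z = 0. Lengths are in mm, angles in rad, forces in N, time in s.
With the tool pointing down it reaches from about 350 to 950 mm from the base axis. Payload 17.4 kg.
Tool frame: the origin (TCP) lies at the very end of the fingers, on their centre line; the grasp point (between the pads) lies pinch_z behind it (pinch_z is the distance from the TCP to the grasp point, in mm); x points along the fingers, y is the direction in which the jaws open and shut, and the axes are right-handed (so a half turn about x gives the same grasp; the last joint's range is limited). The gripper opens to 93 mm and grips with 3 to 60 N. Pads are 15 mm wide; open, the fingers measure 128 mm over their backs; the gripper's body (75 mm by 188 mm) begins 65 mm behind the grasp point.
Start: joints at [1.239, 0.116, 1.442, -0, 1.584, -0.038], TCP at [195.482, 646.08, 218.646] pointing down, gripper open.
Joint ranges: [-2.83, 2.83], [-0.83, 2.19], [0.07, 2.5], [-1.14, 4.28], [0.01, 3], [-2.97, 2.97]. Speed limits (rad/s): [1.89, 1.89, 2.22, 3.14, 3.14, 3.14].

## Interface

Orientations are given as [roll, pitch, yaw] about the fixed x, y, z axes, in that order (R = Rz(yaw) Ry(pitch) Rx(roll)).
In Python, from workcell import state, grab_frame, camera_info, finish_job, pinch_z gives the robot as it stands.
- The arm moves only by the shell command python3 -m pendant 'ROWS'. ROWS is a JSON object of lists of equal length, an entry for each row: "grip": the opening, from 0 (shut) to 1 (fully open); "translation": the shift along the tool's x, y, z in m, a list of three; "spin": the turn about the tool's x in rad. A call has 1 to 8 rows; each row shifts and turns the commanded pose from where the row before left it, along the tool's axes as they then stand; what a row does not reach is not made up. A row lasts 1/12 s, in which the tool goes at most 41.7 mm and 7.16 degrees, less where a joint would pass 70% of its speed; a pose out of reach is approached as far as the arm can. A call is refused whole if a number of a shift passes 0.0417 or a number of a turn 0.125, either way. A call with a gripper value outside its range is refused whole. The fingers move at their own pace and stop on an object; the grip force is fixed at half the most. Time passes only in rows, so rows that do not move let the fingers close. It gives the time, the measured TCP pose, the force and the opening at its end, in the units of the state.
- state(): the state, without advancing time (a new reading comes with each control period).
- grab_frame(name): name is "scene" or "top" or "wrist"; returns (picture, depth): 420x560x3 uint8, red, green, blue; 420x560 float32, mm along the optical axis (not along the pixel's ray), 0 where there is no reading.
- camera_info(name): a dict with "intrinsics" (3x3 intrinsics, pixels), "position" and "rotation" of the camera in the world. Camera axes: x right, y down, z forward; pixel columns grow to the right and rows downward; lengths in mm; the calibration is good to about 2 mm. A picture is of the moment at which its call begins: read the wrist's pose just before it. camera_info takes no time and is no camera call; for the wrist camera it gives the pose at the moment of the call.
- finish_job(): hands the job in, once; it reports no verdict.
The state is a dict: "time_s": time; "joint_positions": joint angles; "joint_velocities": joint speeds; "joint_efforts": joint torques, N m; "position": TCP position; "orientation": TCP orientation; "contact_force": force on the tool from outside, world axes, zero at the start; "moment": the same for the moment, N m; "width": finger opening in mm.
Only numpy, scipy, OpenCV 4.12 (cv2) and the standard library are available. Lean on these libraries where they do the work, as an engineer would, in place of code of your own. Each camera call takes 0.05 s, during which the arm holds its last target. There are 200 camera calls.

## Working session

There is one attempt and no reset: what is moved stays moved. The work goes in short steps, Python scripts to look and compute and a shell command to move; the robot and the scene stay as the last step left them, time stands still between calls to the robot, and variables do not carry over. Pictures are saved under pics/ and viewed, about 12 in all and at most 16, crops included, and the job is handed in when it is done.

```bash
ls; mkdir -p pics; cat > h.py <<'E'
import numpy as np, cv2
from workcell import state, grab_frame, camera_info, finish_job, pinch_z
from scipy.spatial.transform import Rotation as R
def cloud(name):
    ci=camera_info(name); im,d=grab_frame(name)
    K=np.array(ci['intrinsics']); v,u=np.mgrid[:420,:560]
    P=np.stack([(u-K[0,2])/K[0,0]*d,(v-K[1,2])/K[1,1]*d,d],-1)
    rot=np.array(ci['rotation']); 
    if rot.shape!=(3,3): rot=R.from_euler('xyz',rot).as_matrix()
    W=P@rot.T+np.array(ci['position']); W[d==0]=np.nan
    return im,d,W
def save(n,im): cv2.imwrite('pics/'+n,im[:,:,::-1])
E
python3 - <<'E'
from h import *
print(pinch_z); print(state())
for n in ['top','scene']:
    ci=camera_info(n); print(n,ci)
    im,d,W=cloud(n); save(n+'1.png',im); np.save(n+'1.npy',W); np.save(n+'1im.npy',im)
E
```

```text
pics
18.8
{'time_s': 0.0, 'joint_positions': array([ 1.23916632e+00,  1.16488506e-01,  1.44227449e+00, -2.83413682e-05,
        1.58397287e+00, -3.78033872e-02]), 'joint_velocities': array([-0.00049395, -0.00127651,  0.00097429, -0.00107893,  0.0007022 ,
       -0.00051221]), 'joint_efforts': array([ 1.94560322e-03, -7.21262026e+01, -6.22619247e+01,  7.80521845e-02,
        2.39885529e-02, -9.04153740e-05]), 'position': array([195.44500545, 645.87566398, 217.89774577]), 'orientation': array([-1.58381554,  1.56965277, -1.87764252]), 'contact_force': array([-1.20767066, -0.60025103,  0.6140089 ]), 'moment': array([0.03418941, 0.02523196, 0.044763  ]), 'width': 93.40791462799392}
top {'intrinsics': array([[408.8104028 ,   0.        , 272.25920768],
       [  0.        , 408.8104028 , 209.65838469],
       [  0.        ,   0.        ,   1.        ]]), 'position': array([377.96207465,  12.64889769, 996.72474175]), 'rotation': array([-2.98619064,  0.00964655, -1.59862107])}
scene {'intrinsics': array([[414.02138956,   0.        , 281.34599206],
       [  0.        , 414.02138956, 208.25065377],
       [  0.        ,   0.        ,   1.        ]]), 'position': array([ 819.78786575, -297.21770801,  685.09760625]), 'rotation': array([-2.58029682e+00, -4.16777004e-04,  8.05147947e-01])}
```

View pics/top1.png

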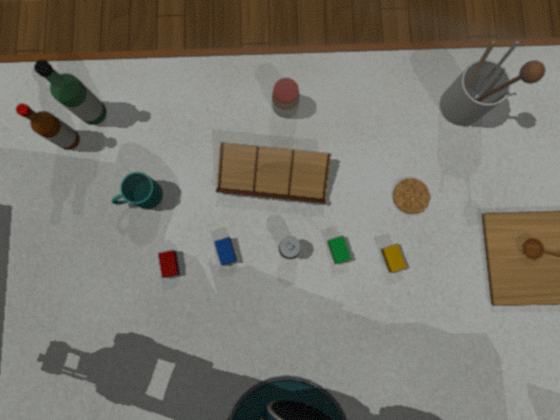

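```bash
python3 - <<'E'
from h import *
W=np.load('top1.npy'); im=np.load('top1im.npy')
hsv=cv2.cvtColor(im,cv2.COLOR_RGB2HSV); H,S,V=[hsv[...,i].astype(int) for i in range(3)]
print(R.from_euler('xyz',state()['orientation']).as_matrix().round(3))
for n,m in dict(red=((H<6)|(H>174)),yellow=(H>20)&(H<35),green=(H>45)&(H<80),blue=(H>100)&(H<130),teal=(H>83)&(H<98)).items():
    m=(m&(S>110)&(V>50)).astype(np.uint8)
    k,l,st,c=cv2.connectedComponentsWithStats(m)
    for i in range(1,k):
        if st[i,4]<120: continue
        P=W[l==i]; P=P[~np.isnan(P[:,0])]; 
        if len(P)<60: continue
        z=np.percentile(P[:,2],80); T=P[abs(P[:,2]-z)<6]
        r=cv2.minAreaRect(T[:,:2].astype(np.float32)) if len(T)>5 else None
        print(n,st[i],c[i].round(),'ztop',z.round(1),r)
E
```

```text
[[-0.     0.29   0.957]
 [-0.001  0.957 -0.29 ]
 [-1.    -0.001 -0.   ]]
red [274  79  24  22 354] [285.  91.] ztop 97.0 ((801.9837646484375, -21.735145568847656), (52.28059768676758, 52.71891784667969), 71.60767364501953)
red [ 16 104  14  13 130] [ 23. 110.] ztop 200.7 ((728.5111083984375, 527.9840087890625), (22.573360443115234, 24.362943649291992), 13.969032287597656)
red [159 251  19  26 383] [168. 264.] ztop 32.0 ((408.5688781738281, 266.956787109375), (57.95582962036133, 35.92018508911133), 10.061074256896973)
yellow [382 244  25  28 442] [394. 258.] ztop 32.1 ((407.185546875, -265.8177490234375), (58.309993743896484, 37.67912673950195), 16.51890754699707)
green [ 52  86  22  16 123] [62. 94.] ztop 167.0 ((781.1027221679688, 467.9437255859375), (40.8392448425293, 14.158387184143066), 87.05577850341797)
green [329 236  22  27 388] [339. 250.] ztop 32.4 ((430.42095947265625, -137.21490478515625), (56.79733657836914, 36.75968933105469), 16.70034408569336)
blue [215 238  21  27 381] [225. 251.] ztop 31.9 ((434.7667236328125, 131.3323211669922), (57.48812484741211, 36.280311584472656), 16.28583526611328)
teal [113 174  41  31 338] [139. 193.] ztop 84.2 ((574.0126342773438, 320.4267272949219), (55.070526123046875, 72.19564819335938), 37.060874938964844)
teal [273 381  33   9 130] [289. 385.] ztop 12.9 ((124.78669738769531, -9.093280792236328), (73.95751953125, 15.69866943359375), 82.72721099853516)
```

The top view shows the stand at about (275,172), coaster at (411,196), which is on the robot's right, mug at (140,190) and mill at (290,247). The tins are red (168,264), blue (225,251), green (339,250) and yellow (394,258). So red goes in the y=-85 bay and green in the y=+85 bay.

```bash
python3 - <<'E'
from h import *
W=np.load('top1.npy'); im=np.load('top1im.npy')
hsv=cv2.cvtColor(im,cv2.COLOR_RGB2HSV); H,S,V=[hsv[...,i].astype(int) for i in range(3)]
def box(u0,u1,v0,v1): m=np.zeros((420,560),bool); m[v0:v1,u0:u1]=1; return m
def ang(T):
    b=cv2.boxPoints(cv2.minAreaRect(T.astype(np.float32))); e=[b[1]-b[0],b[2]-b[1]]; e=max(e,key=np.linalg.norm); a=np.arctan2(e[1],e[0]); return (a+np.pi/2)%np.pi-np.pi/2
for n,b in dict(red=(155,182,246,282),yellow=(378,412,240,276),green=(324,356,232,268),blue=(211,241,233,270)).items():
    m=box(*b)&(W[...,2]>25); T=W[m]; r=cv2.minAreaRect(T[:,:2].astype(np.float32)); print(n,np.array(r[0]).round(1),np.array(r[1]).round(1),'yaw',ang(T[:,:2]).round(3))
m=box(275,305,230,265)&(W[...,2]>50)
T=W[m]; cap=T[(T[:,2]>60)&(T[:,2]<70)]; kn=T[T[:,2]>69]
print('mill cap',cv2.minEnclosingCircle(cap[:,:2].astype(np.float32)),'knob',kn.mean(0) if len(kn) else None,T[:,2].max())
m=box(388,436,174,220)&(S>90)&(H<25); T=W[m]; T=T[abs(T[:,2]-8)<6]; print('coaster',cv2.minEnclosingCircle(T[:,:2].astype(np.float32)),cv2.minAreaRect(T[:,:2].astype(np.float32)),np.median(T[:,2]),'counter',np.median(W[box(430,470,150,200)],0))
m=box(205,345,130,215)&(W[...,2]>14); T=W[m]; r=cv2.minAreaRect(T[:,:2].astype(np.float32)); print('stand',r,'yaw-90',ang(T[:,:2]))
F=W[box(225,322,152,188)]; F=F[(F[:,2]>20)]; A=np.c_[F[:,:2],np.ones(len(F))]; c=np.linalg.lstsq(A,F[:,2],rcond=None)[0]; print('plane',c,'slope',np.degrees(np.arctan(np.hypot(*c[:2]))),'dir',np.arctan2(c[1],c[0]),'res',(A@c-F[:,2]).std())
# extrapolated
big=cv2.resize(im[120:225,200:450],None,fx=3.2,fy=3.2,interpolation=cv2.INTER_CUBIC); save('stand1.png',big)
E
```

```text
red [409.5 267.9] [60.3 38.9] yaw 0.172
yellow [ 408. -266.] [59.8 38.5] yaw 0.288
green [ 431. -138.] [60.1 39.2] yaw 0.271
blue [435.7 132.2] [59.6 38. ] yaw 0.268
mill cap ((438.7271728515625, -20.17555046081543), 23.69541358947754) knob [438.0259293  -19.94579979  71.95079446] 75.27258430657992
coaster ((557.5396728515625, -323.32220458984375), 43.53416061401367) ((558.4940185546875, -323.5196228027344), (84.91917419433594, 83.25032043457031), 89.08966827392578) 9.074125891330311 counter [nan nan nan]
stand ((618.6900024414062, 14.198982238769531), (266.9132080078125, 119.68667602539062), 82.22037506103516) yaw-90 1.4350163
plane [ 3.57132755e-01 -4.96713425e-02 -1.82596152e+02] slope 19.82780539575522 dir -0.13819713610739207 res 2.0086191535871607
```

View pics/stand1.png

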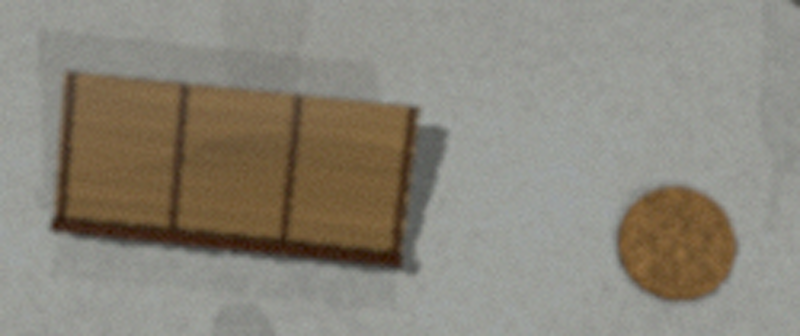

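Stand yaw is -0.136 and the lip foot is at about (574, 20, 20). The face slope of 19.8° and the 267 mm width match the figures given. First I turn the tool to square with the world, so tool x is down, y is +Y and z is +X, and go to the mill.

```bash
cat > st.py <<'E'
from h import *
import sys
s=state(); M=R.from_euler('xyz',s['orientation']).as_matrix(); y=np.arctan2(M[1,2],M[0,2])
print('t',round(s['time_s'],2),'p',s['position'].round(1),'yaw',y.round(3),'F',s['contact_force'].round(1),'w',round(s['width'],1))
if len(sys.argv)>1:
    t=np.array([float(a) for a in sys.argv[1:4]]); print('tool delta mm',(M.T@(t-s['position'])).round(1), 'spin', round(y-float(sys.argv[4]),3) if len(sys.argv)>4 else '')
E
python3 -m pendant '{"grip":[1,1,1],"translation":[[0,0,0],[0,0,0],[0,0,0]],"spin":[-0.098,-0.098,-0.098]}'
python3 -m pendant '{"grip":[1,1,1,1,1,1,1,1],"translation":[[0,-0.033,0.012],[0,-0.033,0.012],[0,-0.033,0.012],[0,-0.033,0.012],[0,-0.033,0.012],[0,-0.033,0.012],[0,-0.033,0.012],[0,-0.033,0.012]],"spin":[0,0,0,0,0,0,0,0]}'
python3 -m pendant '{"grip":[1,1,1,1,1,1,1,1],"translation":[[0,-0.033,0.012],[0,-0.033,0.012],[0,-0.033,0.012],[0,-0.033,0.012],[0,-0.033,0.012],[0,-0.033,0.012],[0,-0.033,0.012],[0,-0.033,0.012]],"spin":[0,0,0,0,0,0,0,0]}'
python3 st.py 438.7 -20 120 0
```

```text
time_s: 0.35
position: [195.4, 645.9, 218.2]
orientation: [-1.885, 1.57, -1.88]
contact_force: [-0.2, -0.1, 0.1]
width: 92.9
time_s: 1.02
position: [291.6, 380.4, 218.3]
orientation: [-2.142, 1.571, -2.141]
contact_force: [1.2, 0.7, 0.1]
width: 92.6
time_s: 1.68
position: [387.6, 116.4, 218.6]
orientation: [0.159, 1.57, 0.16]
contact_force: [0.7, -0.6, 0.5]
width: 93.0
t 1.68 p [387.6 116.4 218.6] yaw 0.0 F [ 0.7 -0.6  0.5] w 93.0
tool delta mm [  98.6 -136.4   51. ] spin 0.0
```

```bash

python3 -m pendant '{"grip":[1,1,1,1,1],"translation":[[0.02,-0.0273,0.0102],[0.02,-0.0273,0.0102],[0.02,-0.0273,0.0102],[0.02,-0.0273,0.0102],[0.0186,-0.0272,0.0102]],"spin":[0,0,0,0,0]}'
python3 - <<'E'
from h import *
im,d,W=cloud('wrist'); save('w1.png',im)
print(camera_info('wrist'))
T=W[(W[...,2]>60)&(W[...,2]<70)&(np.hypot(W[...,0]-438,W[...,1]+20)<50)]; print(len(T),cv2.minEnclosingCircle(T[:,:2].astype(np.float32)))
E
python3 st.py 438.7 -20 16
```

```text
time_s: 2.1
position: [438.5, -19.8, 118.8]
orientation: [2.06, 1.571, 2.06]
contact_force: [0.3, 0.9, -0.2]
width: 92.9
{'intrinsics': array([[367.82501655,   0.        , 278.59478618],
       [  0.        , 367.82501655, 201.80142036],
       [  0.        ,   0.        ,   1.        ]]), 'position': array([357.16179925, -21.40554272, 282.58176742]), 'rotation': array([2.85046043e+00, 9.67147011e-04, 1.56987913e+00])}
3777 ((437.486328125, -17.907154083251953), 23.922452926635742)
t 2.15 p [438.4 -22.9 115.1] yaw -0.001 F [-1.7 -0.3 -5.3] w 93.0
tool delta mm [99.1  3.   0.6] spin
```

View pics/w1.png

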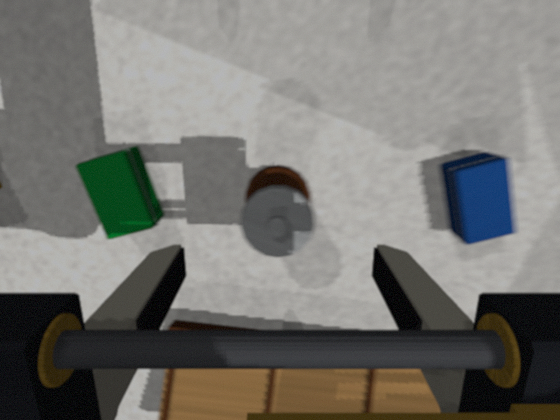

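The wrist view shows the mill at (277,225), midway between the open fingers at (180,250) and (380,250), with nothing in the way. I descend and grip.

```bash

python3 -m pendant '{"grip":[1,1,1,1,1,1],"translation":[[0,0,0],[0.025,0,0],[0.025,0,0],[0.025,0,0],[0.02,0,0],[0.009,0.001,0]],"spin":[0,0,0,0,0,0]}'
python3 -m pendant '{"grip":[1,0.3,0.3,0.3,0.3,0.3,0.3,0.3],"translation":[[0,0,0],[0,0,0],[0,0,0],[0,0,0],[0,0,0],[0,0,0],[0,0,0],[0,0,0]],"spin":[0,0,0,0,0,0,0,0]}'
python3 -m pendant '{"grip":[0.3,0.3,0.3,0.3,0.3,0.3],"translation":[[0,0,0],[0,0,0],[0,0,0],[0,0,0],[0,0,0],[0,0,0]],"spin":[0,0,0,0,0,0]}'
python3 st.py 558 -323.5 130
```

```text
time_s: 2.65
position: [437.6, -16.5, 14.1]
orientation: [2.991, 1.569, 2.992]
contact_force: [0.4, 0.2, 0.7]
width: 92.8
time_s: 3.32
position: [438.7, -17.3, 16.3]
orientation: [-0.247, 1.571, -0.247]
contact_force: [-0.1, -2.5, 1.4]
width: 51.0
time_s: 3.82
position: [438.7, -17.3, 16.2]
orientation: [-0.462, 1.571, -0.462]
contact_force: [-0.2, -2.0, 3.3]
width: 47.2
t 3.82 p [438.7 -17.3  16.2] yaw 0.0 F [-0.2 -2.   3.3] w 47.2
tool delta mm [-113.7 -306.2  119.3] spin
```

```bash

python3 -m pendant '{"grip":[0.2,0.2,0.2,0.2],"translation":[[0,0,0],[0,0,0],[0,0,0],[0,0,0]],"spin":[0,0,0,0]}'
python3 -m pendant '{"grip":[0.2,0.2,0.2,0.2,0.2,0.2],"translation":[[-0.01,0,0],[-0.02,0,0],[-0.02,0,0],[-0.02,0,0],[-0.02,0,0],[-0.02,0,0]],"spin":[0,0,0,0,0,0]}'
python3 st.py 558 -323.5 130
```

```text
time_s: 4.15
position: [438.7, -17.3, 16.2]
orientation: [-0.297, 1.571, -0.296]
contact_force: [-0.5, -1.7, 5.2]
width: 47.2
time_s: 4.65
position: [438.1, -17.1, 127.2]
orientation: [2.645, 1.57, 2.646]
contact_force: [-0.1, 0.1, -1.6]
width: 47.3
t 4.65 p [438.1 -17.1 127.2] yaw 0.0 F [-0.1  0.1 -1.6] w 47.3
tool delta mm [  -3.  -306.5  119.8] spin
```

```bash

python3 -m pendant '{"grip":[0.2,0.2,0.2,0.2,0.2,0.2,0.2,0.2],"translation":[[0,-0.02,0.008],[0,-0.03,0.012],[0,-0.03,0.012],[0,-0.03,0.012],[0,-0.03,0.012],[0,-0.03,0.012],[0,-0.03,0.012],[0,-0.03,0.012]],"spin":[0,0,0,0,0,0,0,0]}'
python3 -m pendant '{"grip":[0.2,0.2,0.2,0.2,0.2,0.2],"translation":[[0,-0.03,0.012],[0,-0.03,0.011],[0,-0.0165,0.005],[0,0,0],[0,0,0],[0,0,0]],"spin":[0,0,0,0,0,0]}'
python3 st.py 558 -323.5 27
python3 - <<'E'
from h import *
ci=camera_info('scene'); im,d,W=cloud('scene'); 
K=np.array(ci['intrinsics']);p=R.from_euler('xyz',ci['rotation']).as_matrix().T@(np.array([558,-323,110])-ci['position']); u,v=(K@p)[:2]/p[2]; print(u,v)
u,v=int(u),int(v); save('s1.png',cv2.resize(im[max(0,v-90):v+90,max(0,u-110):u+110],None,fx=3.3,fy=3.3,interpolation=cv2.INTER_CUBIC))
ci=camera_info('wrist'); im,d,W=cloud('wrist'); save('w2.png',im)
hsv=cv2.cvtColor(im,cv2.COLOR_RGB2HSV); T=W[(abs(W[...,2]-8)<6)&(hsv[...,1]>90)&(np.hypot(W[...,0]-558,W[...,1]+323)<60)]; print(len(T),cv2.minEnclosingCircle(T[:,:2].astype(np.float32)) if len(T) else 0)
E
```

```text
time_s: 5.32
position: [530.7, -248.6, 126.0]
orientation: [2.32, 1.57, 2.32]
contact_force: [0.3, 0.3, -2.0]
width: 47.3
time_s: 5.82
position: [558.4, -323.1, 126.0]
orientation: [2.255, 1.57, 2.255]
contact_force: [0.2, 0.1, -2.0]
width: 47.5
t 5.82 p [ 558.4 -323.1  126. ] yaw 0.0 F [ 0.2  0.1 -2. ] w 47.5
tool delta mm [99.  -0.5 -0.3] spin 
137.84335079431597 323.93063145444074
6529 ((557.092529296875, -322.4739685058594), 44.357139587402344)
```

View pics/s1.png

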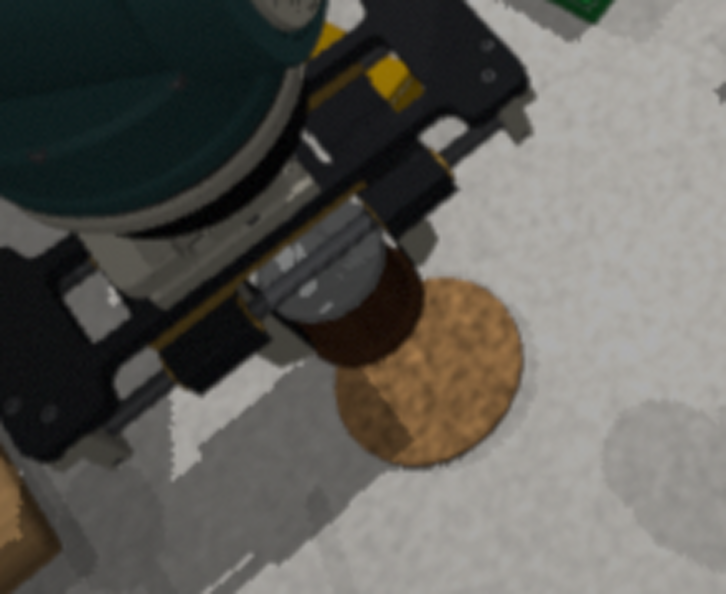

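View pics/w2.png

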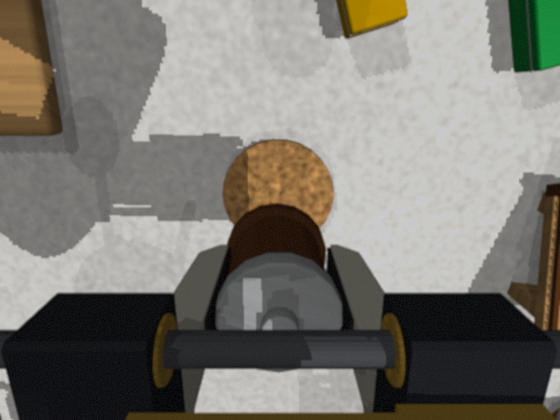

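The mill hangs upright in the fingers, at (280,290) in the wrist view and directly above the coaster, so I lower it onto the cork.

```bash

python3 -m pendant '{"grip":[0.2,0.2,0.2,0.2,0.2,0.2,0.2,0.2],"translation":[[0.015,0,0],[0.025,0,0],[0.025,0,0],[0.02,0,0],[0.01,0,0],[0.004,0,0],[0.002,0,0],[0,0,0]],"spin":[0,0,0,0,0,0,0,0]}'
python3 -m pendant '{"grip":[0.2,0.2],"translation":[[0.001,0,0],[0,0,0]],"spin":[0,0]}'
```

```text
time_s: 6.58
position: [559.0, -323.8, 25.6]
orientation: [-0.534, 1.57, -0.534]
contact_force: [-0.1, 0.6, -2.3]
width: 47.2
time_s: 6.75
position: [559.1, -324.0, 25.1]
orientation: [-0.576, 1.569, -0.576]
contact_force: [-0.1, -0.0, -1.8]
width: 46.8
```

```bash

python3 -m pendant '{"grip":[0.2,0.2,0.2],"translation":[[0.001,0.0008,-0.001],[0,0,0],[0,0,0]],"spin":[0,0,0]}'
python3 -m pendant '{"grip":[0.2,0.2,0.2],"translation":[[0.001,0,0],[0,0,0],[0,0,0]],"spin":[0,0,0]}'
```

```text
time_s: 7.0
position: [558.2, -323.5, 24.3]
orientation: [-0.661, 1.569, -0.661]
contact_force: [-0.4, -1.8, 5.8]
width: 47.1
time_s: 7.25
position: [558.7, -323.6, 24.1]
orientation: [-0.554, 1.568, -0.553]
contact_force: [-1.0, -0.8, 13.1]
width: 47.1
```

```bash

python3 -m pendant '{"grip":[0.2,0.7,0.9,1,1,1,1,1],"translation":[[-0.0005,0,0],[0,0,0],[0,0,0],[0,0,0],[0,0,0],[0,0,0],[0,0,0],[0,0,0]],"spin":[0,0,0,0,0,0,0,0]}'
python3 -m pendant '{"grip":[1,1,1,1,1,1,1,1],"translation":[[0,0,0],[-0.01,0,0],[-0.02,0,0],[-0.03,0,0],[-0.03,0,0],[-0.03,0,0],[0,0,0],[0,0,0]],"spin":[0,0,0,0,0,0,0,0]}'
python3 - <<'E'
from h import *
im,d,W=cloud('wrist'); save('w3.png',im)
T=W[(W[...,2]>68)&(W[...,2]<80)&(np.hypot(W[...,0]-558,W[...,1]+323)<50)]; print(len(T),cv2.minEnclosingCircle(T[:,:2].astype(np.float32)))
E
python3 st.py 409 267 150 0.172
```

```text
time_s: 7.92
position: [557.6, -322.9, 22.4]
orientation: [2.653, 1.571, 2.653]
contact_force: [0.3, 0.1, 1.1]
width: 89.0
time_s: 8.58
position: [558.4, -323.3, 145.4]
orientation: [-0.564, 1.567, -0.564]
contact_force: [0.5, -0.3, -0.6]
width: 93.0
3363 ((556.97216796875, -323.98248291015625), 23.899381637573242)
t 8.63 p [ 557.8 -323.   143.4] yaw 0.0 F [-0.  -1.  -0.8] w 93.0
tool delta mm [  -7.2  590.  -148.7] spin -0.172
```

View pics/w3.png

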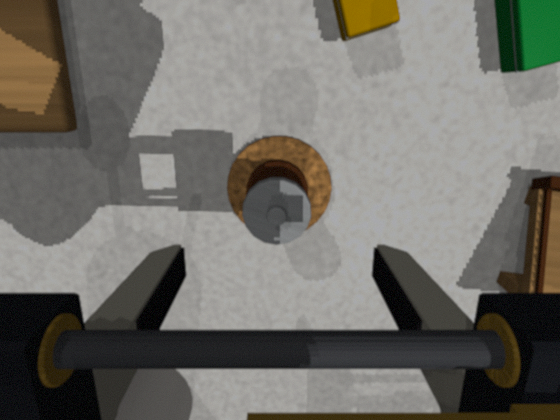

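The mill stands upright at (277,205) on the coaster at (280,185); by depth it is about 1 mm off centre. Next is the red tin.

```bash

python3 -m pendant '{"grip":[1,1,1,1,1,1,1,1],"translation":[[0,0.032,-0.008],[0,0.032,-0.008],[0,0.032,-0.008],[0,0.032,-0.008],[0,0.032,-0.008],[0,0.032,-0.008],[0,0.032,-0.008],[0,0.032,-0.008]],"spin":[0,0,0,0,0,0,0,0]}'
python3 -m pendant '{"grip":[1,1,1,1,1,1,1,1],"translation":[[0,0.032,-0.008],[0,0.032,-0.008],[0,0.032,-0.008],[0,0.032,-0.008],[0,0.032,-0.008],[0,0.032,-0.008],[0,0.032,-0.008],[0,0.032,-0.008]],"spin":[0,0,0,0,0,0,0,0]}'
python3 -m pendant '{"grip":[1,1,1,1,1,1,1],"translation":[[0,0.032,-0.008],[0,0.032,-0.008],[0,0.014,-0.005],[0,0,0],[0,0,0],[0,0,0],[0,0,0]],"spin":[0,0,0,-0.086,-0.086,0,0]}'
cat > tin.py <<'E'
from h import *
import sys
x,y=float(sys.argv[1]),float(sys.argv[2])
im,d,W=cloud('wrist'); save(sys.argv[3],im)
T=W[(W[...,2]>24)&(W[...,2]<40)&(np.hypot(W[...,0]-x,W[...,1]-y)<45)]; r=cv2.minAreaRect(T[:,:2].astype(np.float32)); b=cv2.boxPoints(r)
e=max([b[1]-b[0],b[2]-b[1]],key=np.linalg.norm); a=(np.arctan2(e[1],e[0])+np.pi/2)%np.pi-np.pi/2
print(r,'yaw',a,'z',np.median(T[:,2]))
E
python3 tin.py 409 267 w4.png
python3 st.py 409 267 8 0.172
```

```text
time_s: 9.3
position: [492.4, -65.5, 141.3]
orientation: [2.957, 1.569, 2.957]
contact_force: [0.4, 0.7, 0.4]
width: 93.3
time_s: 9.97
position: [428.3, 190.3, 141.5]
orientation: [-2.786, 1.569, -2.786]
contact_force: [0.2, 0.0, 0.1]
width: 93.1
time_s: 10.55
position: [408.2, 266.8, 141.6]
orientation: [-2.795, 1.569, -2.625]
contact_force: [-0.2, -0.5, 0.7]
width: 92.9
((408.0130615234375, 270.42022705078125), (60.323402404785156, 38.131690979003906), 9.87617015838623) yaw 0.17237175 z 30.86656585531958
t 10.6 p [408.3 266.7 141.9] yaw 0.169 F [-0.3 -0.2 -0.2] w 92.7
tool delta mm [133.9   0.2   0.8] spin -0.003
```

View pics/w4.png

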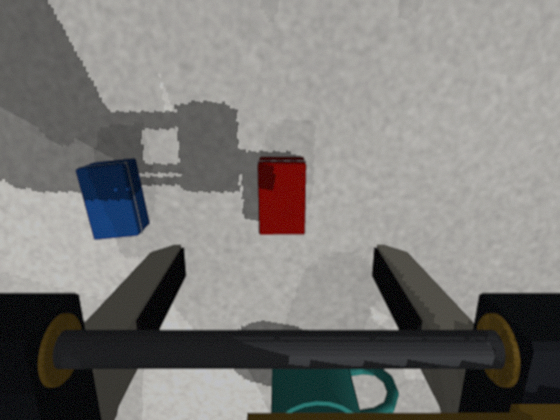

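The red tin is square between the fingers at (282,197), clear of blue at (113,198) and of the mug. I descend to 8 mm and grip.

```bash

python3 -m pendant '{"grip":[1,1,1,1,1,1,1,1],"translation":[[0.015,0.001,0],[0.03,0.001,0],[0.03,0,0],[0.03,0,0],[0.02,0,0],[0.009,0,0],[0,0,0],[0,0,0]],"spin":[0,0,0,0,0,0,0,0]}'
python3 -m pendant '{"grip":[0.2,0.2,0.2,0.2,0.2,0.2,0.2,0.2],"translation":[[0,0,0],[0,0,0],[0,0,0],[0,0,0],[0,0,0],[0,0,0],[0,0,0],[0,0,0]],"spin":[0,0,0,0,0,0,0,0]}'
python3 -m pendant '{"grip":[0.2,0.2,0.2,0.2,0.2,0.2,0.2,0.2],"translation":[[0,0,0],[0,0,0],[0,0,0],[0,0,0],[0,0,0],[0,0,0],[0,0,0],[0,0,0]],"spin":[0,0,0,0,0,0,0,0]}'
python3 st.py
```

```text
time_s: 11.27
position: [408.5, 269.0, 9.2]
orientation: [2.136, 1.571, 2.307]
contact_force: [0.4, 0.3, 0.0]
width: 93.2
time_s: 11.93
position: [408.2, 269.0, 8.6]
orientation: [-2.984, 1.571, -2.812]
contact_force: [-0.9, -0.5, 0.0]
width: 44.2
time_s: 12.6
position: [408.2, 269.0, 8.5]
orientation: [-3.042, 1.571, -2.87]
contact_force: [0.4, -0.9, 0.5]
width: 37.4
t 12.6 p [408.2 269.    8.5] yaw 0.172 F [ 0.4 -0.9  0.5] w 37.4
```

```bash

python3 -m pendant '{"grip":[0.2,0.2,0.2,0.2,0.2,0.2,0.2,0.2],"translation":[[-0.01,0,0],[-0.025,0,0],[-0.035,0,0],[-0.035,0,0],[-0.03,0,0],[0,0,0],[0,0,0],[0,0,0]],"spin":[0,0,0,0,0,0.1027,0.1027,0.1027]}'
python3 st.py 598.2 -68.8 75 -0.136
```

```text
time_s: 13.27
position: [408.3, 269.1, 144.9]
orientation: [0.648, 1.569, 0.507]
contact_force: [-0.6, 0.1, -1.8]
width: 38.0
t 13.27 p [408.3 269.1 144.9] yaw -0.141 F [-0.6  0.1 -1.8] w 38.0
tool delta mm [  69.9 -307.9  235.3] spin -0.005
```

```bash

python3 -m pendant '{"grip":[0.2,0.2,0.2,0.2,0.2,0.2,0.2,0.2],"translation":[[0,-0.0257,0.0196],[0,-0.0257,0.0196],[0,-0.0257,0.0196],[0,-0.0257,0.0196],[0,-0.0257,0.0196],[0,-0.0257,0.0196],[0,-0.0257,0.0196],[0,-0.0257,0.0196]],"spin":[0,0,0,0,0,0,0,0]}'
python3 -m pendant '{"grip":[0.2,0.2,0.2,0.2,0.2,0.2,0.2,0.2],"translation":[[0,-0.0257,0.0196],[0,-0.0257,0.0196],[0,-0.0257,0.0196],[0,-0.0257,0.0196],[0,0,0],[0,0,0],[0,0,0],[0,0,0]],"spin":[0,0,0,0,0,0,0,0]}'
python3 st.py 598.2 -68.8 62 -0.136
python3 - <<'E'
from h import *
im,d,W=cloud('wrist'); save('w5.png',im)
E
```

```text
time_s: 13.93
position: [536.2, 42.4, 144.4]
orientation: [0.177, 1.57, 0.041]
contact_force: [-0.5, 1.3, -1.2]
width: 37.9
time_s: 14.6
position: [599.1, -67.7, 143.9]
orientation: [0.809, 1.571, 0.674]
contact_force: [0.5, -0.4, -1.3]
width: 37.8
t 14.6 p [599.1 -67.7 143.9] yaw -0.135 F [ 0.5 -0.4 -1.3] w 37.8
tool delta mm [81.9 -1.3 -0.8] spin 0.001
```

View pics/w5.png

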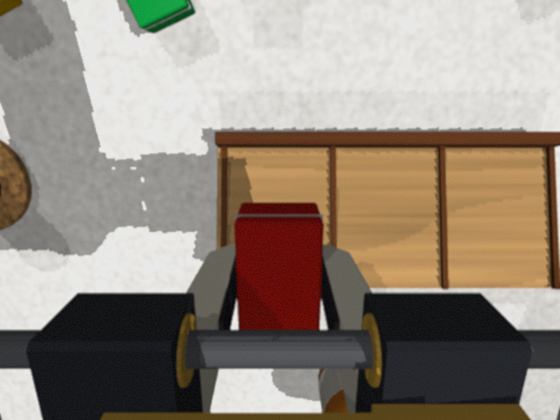

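The red tin is held level and square, centred at column 278 between the bay's ribs at 224 and 332. I lower it to the slope.

```bash

python3 -m pendant '{"grip":[0.2,0.2,0.2,0.2,0.2,0.2],"translation":[[0.025,-0.001,-0.001],[0.03,0,0],[0.024,0,0],[0.008,0,0],[0,0,0],[0,0,0]],"spin":[0,0,0,0,0,0]}'
python3 -m pendant '{"grip":[0.2,0.2,0.2,0.2],"translation":[[0.003,0,0],[0.003,0,0],[0,0,0],[0,0,0]],"spin":[0,0,0,0]}'
python3 -m pendant '{"grip":[0.2,0.2,0.2],"translation":[[0.003,0,0],[0,0,0],[0,0,0]],"spin":[0,0,0]}'
python3 -m pendant '{"grip":[0.2,0.2,0.2],"translation":[[0.003,0,0],[0,0,0],[0,0,0]],"spin":[0,0,0]}'
```

```text
time_s: 15.15
position: [598.6, -68.9, 57.7]
orientation: [-0.03, 1.57, -0.165]
contact_force: [0.5, 0.1, -1.3]
width: 37.6
time_s: 15.48
position: [599.1, -69.3, 52.2]
orientation: [0.06, 1.569, -0.076]
contact_force: [-0.8, 1.5, 5.4]
width: 37.9
time_s: 15.73
position: [599.0, -69.2, 49.5]
orientation: [0.082, 1.569, -0.054]
contact_force: [-4.8, 1.3, 9.1]
width: 37.7
time_s: 15.98
position: [599.0, -69.3, 46.5]
orientation: [0.08, 1.569, -0.056]
contact_force: [-5.9, 1.7, 9.7]
width: 37.8
```

```bash

python3 -m pendant '{"grip":[0.2,0.2,0.2,0.2],"translation":[[0.002,0,0],[0.001,0,0],[0,0,0],[0,0,0]],"spin":[0,0,0,0]}'
python3 -m pendant '{"grip":[0.2,0.2,0.2,0.2,0.2,0.2],"translation":[[0.001,0,-0.003],[0.001,0,-0.003],[0.001,0,-0.003],[0.001,0,-0.003],[0,0,0],[0,0,0]],"spin":[0,0,0,0,0,0]}'
python3 st.py
```

```text
time_s: 16.32
position: [599.0, -69.3, 43.7]
orientation: [0.07, 1.569, -0.066]
contact_force: [-6.1, 1.6, 11.0]
width: 37.6
time_s: 16.82
position: [587.3, -67.8, 39.5]
orientation: [-0.028, 1.568, -0.164]
contact_force: [-2.5, 0.0, 7.3]
width: 37.8
t 16.82 p [587.3 -67.8  39.5] yaw -0.136 F [-2.5  0.   7.3] w 37.8
```

```bash

python3 -m pendant '{"grip":[0.2,0.2,0.2,0.2],"translation":[[0.0007,0,-0.002],[0.0007,0,-0.002],[0,0,0],[0,0,0]],"spin":[0,0,0,0]}'
python3 -m pendant '{"grip":[0.2,0.2,0.2],"translation":[[0.0007,0,-0.002],[0,0,0],[0,0,0]],"spin":[0,0,0]}'
python3 st.py
```

```text
time_s: 17.15
position: [584.9, -67.5, 38.6]
orientation: [-0.013, 1.564, -0.149]
contact_force: [9.1, -1.6, 4.3]
width: 37.9
time_s: 17.4
position: [584.4, -67.4, 39.0]
orientation: [-0.007, 1.56, -0.143]
contact_force: [19.4, -1.5, 3.7]
width: 37.4
t 17.4 p [584.4 -67.4  39. ] yaw -0.136 F [19.4 -1.5  3.7] w 37.4
```

The tin has met the lip. I ease off, open slightly so the fingers stay inside the bay, and lift.

```bash

python3 -m pendant '{"grip":[0.2,0.2,0.5,0.55,0.55,0.55,0.55,0.55],"translation":[[0,0,0.003],[0,0,0],[0,0,0],[0,0,0],[0,0,0],[0,0,0],[-0.01,0,0],[-0.03,0,0]],"spin":[0,0,0,0,0,0,0,0]}'
python3 -m pendant '{"grip":[0.55,0.55,0.55,1,1,1],"translation":[[-0.04,0,0],[-0.04,0,0],[-0.02,0,0],[0,0,0],[0,0,0],[0,0,0]],"spin":[0,0,0,0,0,0]}'
cat > chk.py <<'E'
from h import *
import sys
im,d,W=cloud('wrist'); save(sys.argv[1],im)
hsv=cv2.cvtColor(im,cv2.COLOR_RGB2HSV); H,S=hsv[...,0].astype(int),hsv[...,1]
F=np.array([574.1,20.3,20]); a=-0.136; Rs=(R.from_euler('z',a)*R.from_euler('y',-np.radians(20))).as_matrix()
L=(W-F)@Rs
for n,m in dict(red=((H<6)|(H>174)),yellow=(H>20)&(H<33),green=(H>45)&(H<80)).items():
    m=m&(S>130)&(L[...,2]>20)&(L[...,2]<45)&(L[...,0]>-25)&(L[...,0]<120)&(abs(L[...,1])<130); T=L[m]
    if len(T)<100: print(n,len(T)); continue
    A=np.c_[T[:,:2],np.ones(len(T))]; print(n,len(T),cv2.minAreaRect(T[:,:2].astype(np.float32)),'z',np.median(T[:,2]).round(1),'tilt',np.linalg.lstsq(A,T[:,2],rcond=None)[0].round(3))
E
python3 chk.py w6.png; python3 st.py 408 -266 140 0.288
```

```text
time_s: 18.07
position: [581.5, -66.9, 72.4]
orientation: [3.117, 1.565, 2.981]
contact_force: [-0.5, 0.0, -0.4]
width: 51.1
time_s: 18.57
position: [583.1, -67.2, 174.8]
orientation: [-3.13, 1.57, 3.017]
contact_force: [-0.8, 0.8, -0.8]
width: 66.7
red 3401 ((27.62904167175293, -84.36608123779297), (37.86800003051758, 59.641639709472656), 89.99050903320312) z 31.7 tilt [-1.0000e-03  3.0000e-03  3.1984e+01]
yellow 0
green 0
t 18.62 p [583.  -67.2 174.3] yaw -0.136 F [ 0.1 -0.2  0.4] w 70.6
tool delta mm [  34.5 -220.7 -146.4] spin -0.424
```

View pics/w6.png

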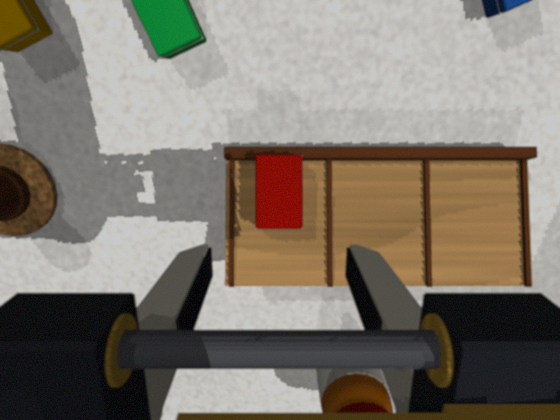

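Red lies flat against the lip at (279,190): tilt 0, y -84 mm. Next is yellow.

```bash

python3 -m pendant '{"grip":[1,1,1,1,1,1,1,1],"translation":[[0,-0.0276,-0.0183],[0,-0.0276,-0.0183],[0,-0.0276,-0.0183],[0,-0.0276,-0.0183],[0,-0.0276,-0.0183],[0,-0.0276,-0.0183],[0,-0.0276,-0.0183],[0,-0.0276,-0.0183]],"spin":[0,0,0,0,0,0,0,0]}'
python3 -m pendant '{"grip":[1,1,1,1,1,1,1],"translation":[[0.034,0,0],[0,0,0],[0,0,0],[0,0,0],[0,0,0],[0,0,0],[0,0,0]],"spin":[0,-0.106,-0.106,-0.106,-0.106,0,0]}'
python3 tin.py 408 -266 w7.png
python3 st.py 408 -266 8 0.288
```

```text
time_s: 19.28
position: [406.9, -266.8, 174.2]
orientation: [2.654, 1.569, 2.519]
contact_force: [0.7, -0.3, -0.4]
width: 92.9
time_s: 19.87
position: [408.2, -265.9, 140.5]
orientation: [2.211, 1.569, 2.495]
contact_force: [0.4, -0.4, 0.0]
width: 93.1
((406.3287048339844, -264.3763732910156), (59.828426361083984, 38.01525115966797), 16.704364776611328) yaw 0.291546 z 30.86446865038687
t 19.92 p [ 408.3 -266.   140.7] yaw 0.284 F [-0.1 -0.3 -0.4] w 93.0
tool delta mm [ 1.327e+02 -1.000e-01 -2.000e-01] spin -0.004
```

```bash

python3 -m pendant '{"grip":[1,1,1,1,1,1,1,1],"translation":[[0.015,0.0012,-0.0005],[0.03,0,0],[0.03,0,0],[0.03,0,0],[0.018,0,0],[0.009,0,0],[0,0,0],[0,0,0]],"spin":[-0.005,0,0,0,0,0,0,0]}'
python3 -m pendant '{"grip":[0.2,0.2,0.2,0.2,0.2,0.2,0.2,0.2],"translation":[[0,0,0],[0,0,0],[0,0,0],[0,0,0],[0,0,0],[0,0,0],[0,0,0],[0,0,0]],"spin":[0,0,0,0,0,0,0,0]}'
python3 -m pendant '{"grip":[0.2,0.2,0.2,0.2,0.2,0.2,0.2,0.2],"translation":[[0,0,0],[0,0,0],[0,0,0],[0,0,0],[0,0,0],[0,0,0],[0,0,0],[0,0,0]],"spin":[0,0,0,0,0,0,0,0]}'
python3 -m pendant '{"grip":[0.2,0.2,0.2,0.2,0.2,0.2,0.2,0.2],"translation":[[-0.01,0,0],[-0.025,0,0],[-0.035,0,0],[-0.035,0,0],[-0.03,0,0],[0,0,0],[0,0,0],[0,0,0]],"spin":[0,0,0,0,0,0.106,0.106,0.106]}'
python3 -m pendant '{"grip":[0.2,0.2,0.2],"translation":[[0,0,0],[0,0,0],[0,0,0]],"spin":[0.107,0,0]}'
python3 st.py 609.8 15.4 58 -0.136
```

```text
time_s: 20.58
position: [407.9, -265.3, 10.0]
orientation: [-0.93, 1.571, -0.638]
contact_force: [-0.3, -0.9, 1.6]
width: 92.9
time_s: 21.25
position: [407.7, -265.2, 9.5]
orientation: [-2.401, 1.571, -2.108]
contact_force: [0.8, -0.1, 0.2]
width: 44.2
time_s: 21.92
position: [407.7, -265.2, 9.4]
orientation: [1.806, 1.571, 2.099]
contact_force: [-0.7, 0.3, 0.5]
width: 37.9
time_s: 22.58
position: [407.8, -265.3, 145.9]
orientation: [-0.601, 1.569, -0.631]
contact_force: [-0.1, 1.4, -1.0]
width: 37.5
time_s: 22.83
position: [407.7, -265.2, 145.0]
orientation: [-0.526, 1.57, -0.655]
contact_force: [-0.4, -0.5, -0.2]
width: 38.1
t 22.83 p [ 407.7 -265.2  145. ] yaw -0.129 F [-0.4 -0.5 -0.2] w 38.1
tool delta mm [ 87.  304.2 164.5] spin 0.007
```

```bash

python3 -m pendant '{"grip":[0.2,0.2,0.2,0.2,0.2,0.2,0.2,0.2],"translation":[[0,0.0253,0.0139],[0,0.0253,0.0139],[0,0.0253,0.0139],[0,0.0253,0.0139],[0,0.0253,0.0139],[0,0.0253,0.0139],[0,0.0253,0.0139],[0,0.0253,0.0139]],"spin":[0.007,0,0,0,0,0,0,0]}'
python3 -m pendant '{"grip":[0.2,0.2,0.2,0.2,0.2,0.2,0.2],"translation":[[0,0.0253,0.0139],[0,0.0253,0.0139],[0,0.0253,0.0139],[0,0.0253,0.0139],[0,0,0],[0,0,0],[0,0,0]],"spin":[0,0,0,0,0,0,0]}'
python3 st.py 609.8 15.4 58 -0.136
```

```text
time_s: 23.5
position: [546.4, -78.7, 144.8]
orientation: [-0.268, 1.571, -0.402]
contact_force: [-1.0, -0.5, 0.5]
width: 37.6
time_s: 24.08
position: [614.5, 12.3, 144.4]
orientation: [-2.607, 1.57, -2.743]
contact_force: [0.0, -0.3, -1.0]
width: 37.8
t 24.08 p [614.5  12.3 144.4] yaw -0.136 F [ 0.  -0.3 -1. ] w 37.8
tool delta mm [86.4  2.4 -5. ] spin -0.0
```

```bash

python3 -m pendant '{"grip":[0.2,0.2,0.2,0.2,0.2,0.2],"translation":[[0.025,0.0024,-0.005],[0.03,0,0],[0.024,0,0],[0.008,0,0],[0,0,0],[0,0,0]],"spin":[0,0,0,0,0,0]}'
python3 -m pendant '{"grip":[0.2,0.2,0.2,0.2,0.2,0.2],"translation":[[0.003,0,0],[0.003,0,0],[0.003,0,0],[0.002,0,0],[0,0,0],[0,0,0]],"spin":[0,0,0,0,0,0]}'
python3 st.py
```

```text
time_s: 24.58
position: [610.3, 15.0, 58.6]
orientation: [0.033, 1.57, -0.106]
contact_force: [-0.5, 0.1, 0.1]
width: 37.9
time_s: 25.08
position: [610.7, 15.5, 48.4]
orientation: [-0.007, 1.569, -0.145]
contact_force: [-5.5, -0.8, 10.1]
width: 37.5
t 25.08 p [610.7  15.5  48.4] yaw -0.139 F [-5.5 -0.8 10.1] w 37.5
```

```bash

python3 -m pendant '{"grip":[0.2,0.2,0.2,0.2],"translation":[[0.002,0,0],[0.002,0,0],[0,0,0],[0,0,0]],"spin":[0,0,0,0]}'
python3 -m pendant '{"grip":[0.2,0.2,0.2,0.2,0.2,0.2,0.2],"translation":[[0.001,0,-0.003],[0.001,0,-0.003],[0.001,0,-0.003],[0.001,0,-0.003],[0.0007,0,-0.002],[0,0,0],[0,0,0]],"spin":[0,0,0,0,0,0,0]}'
python3 -m pendant '{"grip":[0.2,0.2,0.2],"translation":[[0.0007,0,-0.002],[0,0,0],[0,0,0]],"spin":[0,0,0]}'
python3 st.py
```

```text
time_s: 25.42
position: [610.8, 15.4, 44.5]
orientation: [-0.01, 1.569, -0.148]
contact_force: [-5.3, -0.7, 10.7]
width: 37.9
time_s: 26.0
position: [597.5, 17.5, 39.7]
orientation: [0.111, 1.567, -0.028]
contact_force: [0.7, 0.1, 6.1]
width: 37.6
time_s: 26.25
position: [597.3, 17.5, 39.9]
orientation: [0.075, 1.563, -0.064]
contact_force: [14.4, -1.5, 4.0]
width: 37.9
t 26.25 p [597.3  17.5  39.9] yaw -0.139 F [14.4 -1.5  4. ] w 37.9
```

Against the lip. I release and head for green.

```bash

python3 -m pendant '{"grip":[0.2,0.2,0.5,0.55,0.55,0.55,0.55,0.55],"translation":[[0,0,0.002],[0,0,0],[0,0,0],[0,0,0],[0,0,0],[0,0,0],[-0.01,0,0],[-0.03,0,0]],"spin":[0,0,0,0,0,0,0,0]}'
python3 -m pendant '{"grip":[0.55,0.55,0.55,1,1,1],"translation":[[-0.04,0,0],[-0.04,0,0],[-0.02,0,0],[0,0,0],[0,0,0],[0,0,0]],"spin":[0,0,0,0,0,0]}'
python3 chk.py w8.png; python3 st.py 430.5 -138 140 0.271
```

```text
time_s: 26.92
position: [594.3, 17.5, 73.9]
orientation: [-3.01, 1.564, 3.135]
contact_force: [0.1, 0.2, -0.3]
width: 51.0
time_s: 27.42
position: [595.9, 17.6, 176.4]
orientation: [-3.011, 1.57, 3.133]
contact_force: [0.0, -0.2, -0.5]
width: 66.6
red 3518 ((27.839799880981445, -84.01594543457031), (37.980133056640625, 58.974464416503906), 89.91888427734375) z 31.7 tilt [ 2.0000e-03 -3.0000e-02  2.8906e+01]
yellow 3485 ((27.544767379760742, 1.7642250061035156), (37.19585418701172, 60.006248474121094), 89.90901947021484) z 31.7 tilt [ 0.0000e+00 -5.0000e-03  3.1715e+01]
green 0
t 27.47 p [595.8  17.5 175.8] yaw -0.139 F [ 0.6 -0.5 -0.6] w 70.7
tool delta mm [  36.1 -176.9 -142.1] spin -0.41
```

```bash

python3 -m pendant '{"grip":[1,1,1,1,1,1,1],"translation":[[0,-0.0253,-0.0203],[0,-0.0253,-0.0203],[0,-0.0253,-0.0203],[0,-0.0253,-0.0203],[0,-0.0253,-0.0203],[0,-0.0253,-0.0203],[0,-0.0253,-0.0203]],"spin":[0,0,0,0,0,0,0]}'
python3 -m pendant '{"grip":[1,1,1,1,1,1,1],"translation":[[0.036,0,0],[0,0,0],[0,0,0],[0,0,0],[0,0,0],[0,0,0],[0,0,0]],"spin":[0,-0.1025,-0.1025,-0.1025,-0.1025,0,0]}'
python3 tin.py 430.5 -138 w9.png
python3 st.py 430.5 -138 9 0.271
```

```text
time_s: 28.05
position: [429.3, -138.7, 175.7]
orientation: [2.92, 1.569, 2.782]
contact_force: [0.2, -0.4, 0.3]
width: 92.9
time_s: 28.63
position: [430.6, -138.1, 140.1]
orientation: [2.515, 1.569, 2.783]
contact_force: [0.5, -0.6, 0.2]
width: 93.1
((429.36279296875, -136.2523956298828), (59.769996643066406, 38.09931564331055), 15.29858112335205) yaw 0.26701057 z 30.846394741655388
t 28.68 p [ 430.7 -138.1  140.3] yaw 0.267 F [ 0.4 -0.5  0.1] w 92.8
tool delta mm [ 1.313e+02  0.000e+00 -1.000e-01] spin -0.004
```

View pics/w9.png

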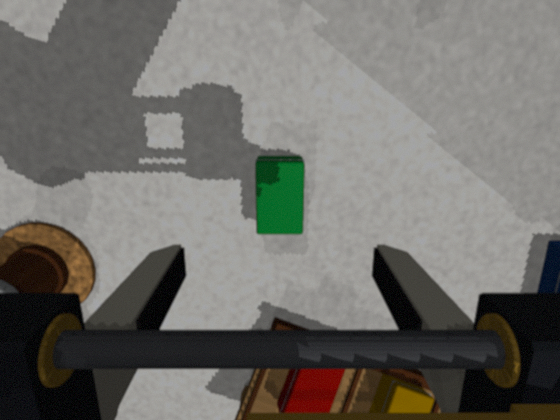

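Green sits square between the fingers at (280,195). I grasp it.

```bash

python3 -m pendant '{"grip":[1,1,1,1,1,1,1,1],"translation":[[0.015,0.0012,-0.0005],[0.03,0,0],[0.03,0,0],[0.03,0,0],[0.018,0,0],[0.008,0,0],[0,0,0],[0,0,0]],"spin":[0,0,0,0,0,0,0,0]}'
python3 -m pendant '{"grip":[0.2,0.2,0.2,0.2,0.2,0.2,0.2,0.2],"translation":[[0,0,0],[0,0,0],[0,0,0],[0,0,0],[0,0,0],[0,0,0],[0,0,0],[0,0,0]],"spin":[0,0,0,0,0,0,0,0]}'
python3 -m pendant '{"grip":[0.2,0.2,0.2,0.2,0.2,0.2,0.2,0.2],"translation":[[0,0,0],[0,0,0],[0,0,0],[0,0,0],[0,0,0],[0,0,0],[0,0,0],[0,0,0]],"spin":[0,0,0,0,0,0,0,0]}'
python3 -m pendant '{"grip":[0.2,0.2,0.2,0.2,0.2,0.2,0.2,0.2],"translation":[[-0.01,0,0],[-0.025,0,0],[-0.035,0,0],[-0.035,0,0],[-0.03,0,0],[0,0,0],[0,0,0],[0,0,0]],"spin":[0,0,0,0,0,0.101,0.101,0.101]}'
python3 -m pendant '{"grip":[0.2,0.2,0.2],"translation":[[0,0,0],[0,0,0],[0,0,0]],"spin":[0.101,0,0]}'
python3 st.py 621.3 99.6 58 -0.136
```

```text
time_s: 29.35
position: [430.5, -137.3, 10.7]
orientation: [-0.949, 1.571, -0.679]
contact_force: [-0.0, 0.2, 0.6]
width: 93.1
time_s: 30.02
position: [430.2, -137.2, 10.1]
orientation: [2.964, 1.571, -3.048]
contact_force: [-0.7, -0.6, 0.3]
width: 44.4
time_s: 30.68
position: [430.2, -137.2, 10.0]
orientation: [2.389, 1.571, 2.66]
contact_force: [0.0, 0.4, 0.2]
width: 37.8
time_s: 31.35
position: [430.3, -137.2, 146.4]
orientation: [-0.317, 1.569, -0.354]
contact_force: [0.3, 0.7, -1.4]
width: 37.6
time_s: 31.6
position: [430.2, -137.1, 145.6]
orientation: [-0.212, 1.57, -0.342]
contact_force: [0.4, 0.7, -0.5]
width: 37.7
t 31.6 p [ 430.2 -137.1  145.6] yaw -0.13 F [ 0.4  0.7 -0.5] w 37.7
tool delta mm [ 87.6 259.5 158.8] spin 0.006
```

```bash

python3 -m pendant '{"grip":[0.2,0.2,0.2,0.2,0.2,0.2,0.2],"translation":[[0,0,0],[0,0.0259,0.0157],[0,0.0259,0.0157],[0,0.0259,0.0157],[0,0.0259,0.0157],[0,0.0259,0.0157],[0,0.0259,0.0157]],"spin":[0.006,0,0,0,0,0,0]}'
python3 -m pendant '{"grip":[0.2,0.2,0.2,0.2,0.2,0.2,0.2],"translation":[[0,0.0259,0.0157],[0,0.0259,0.0157],[0,0.0259,0.0157],[0,0.0259,0.0157],[0,0,0],[0,0,0],[0,0,0]],"spin":[0,0,0,0,0,0,0]}'
python3 st.py 621.3 98.6 58 -0.136
```

```text
time_s: 32.18
position: [545.8, 5.1, 145.2]
orientation: [-0.145, 1.571, -0.282]
contact_force: [0.3, -0.8, -0.8]
width: 38.0
time_s: 32.77
position: [621.2, 97.4, 144.8]
orientation: [-2.618, 1.57, -2.755]
contact_force: [-0.1, -0.4, -1.1]
width: 37.6
t 32.77 p [621.2  97.4 144.8] yaw -0.137 F [-0.1 -0.4 -1.1] w 37.6
tool delta mm [86.8  1.3 -0. ] spin -0.001
```

```bash

python3 -m pendant '{"grip":[0.2,0.2,0.2,0.2,0.2,0.2],"translation":[[0.025,0.001,0],[0.03,0,0],[0.024,0,0],[0.008,0,0],[0,0,0],[0,0,0]],"spin":[0,0,0,0,0,0]}'
python3 -m pendant '{"grip":[0.2,0.2,0.2,0.2,0.2,0.2],"translation":[[0.003,0,0],[0.003,0,0],[0.003,0,0],[0.002,0,0],[0,0,0],[0,0,0]],"spin":[0,0,0,0,0,0]}'
python3 -m pendant '{"grip":[0.2,0.2,0.2,0.2],"translation":[[0.002,0,0],[0.001,0,0],[0,0,0],[0,0,0]],"spin":[0,0,0,0]}'
python3 -m pendant '{"grip":[0.2,0.2,0.2,0.2,0.2,0.2],"translation":[[0.001,0,-0.003],[0.001,0,-0.003],[0.001,0,-0.003],[0.001,0,-0.003],[0,0,0],[0,0,0]],"spin":[0,0,0,0,0,0]}'
python3 st.py
```

```text
time_s: 33.27
position: [621.9, 98.1, 59.3]
orientation: [0.211, 1.57, 0.072]
contact_force: [0.1, -0.6, 0.5]
width: 38.0
time_s: 33.77
position: [622.2, 98.6, 49.0]
orientation: [0.157, 1.569, 0.019]
contact_force: [-5.6, -0.6, 10.0]
width: 37.9
time_s: 34.1
position: [622.3, 98.6, 46.2]
orientation: [0.17, 1.569, 0.031]
contact_force: [-6.9, -0.8, 11.0]
width: 37.8
time_s: 34.6
position: [610.7, 100.4, 42.1]
orientation: [0.255, 1.568, 0.116]
contact_force: [-2.4, -0.4, 7.8]
width: 37.9
t 34.6 p [610.7 100.4  42.1] yaw -0.139 F [-2.4 -0.4  7.8] w 37.9
```

```bash

python3 -m pendant '{"grip":[0.2,0.2,0.2],"translation":[[0.0012,0,-0.002],[0,0,0],[0,0,0]],"spin":[0,0,0]}'
python3 -m pendant '{"grip":[0.2,0.2,0.2],"translation":[[0.0007,0,-0.002],[0,0,0],[0,0,0]],"spin":[0,0,0]}'
python3 st.py
```

```text
time_s: 34.85
position: [609.2, 100.7, 41.3]
orientation: [0.232, 1.567, 0.093]
contact_force: [0.2, -0.4, 9.0]
width: 37.6
time_s: 35.1
position: [607.8, 100.9, 40.8]
orientation: [0.207, 1.565, 0.068]
contact_force: [3.9, 0.2, 8.0]
width: 37.8
t 35.1 p [607.8 100.9  40.8] yaw -0.139 F [3.9 0.2 8. ] w 37.8
```

```bash

python3 -m pendant '{"grip":[0.2,0.2,0.2],"translation":[[0.0005,0,-0.002],[0,0,0],[0,0,0]],"spin":[0,0,0]}'
python3 -m pendant '{"grip":[0.2,0.2,0.2],"translation":[[0,0,-0.001],[0,0,0],[0,0,0]],"spin":[0,0,0]}'
python3 st.py
```

```text
time_s: 35.35
position: [607.4, 101.0, 40.9]
orientation: [0.159, 1.561, 0.021]
contact_force: [17.0, -2.1, 5.1]
width: 37.9
time_s: 35.6
position: [606.9, 101.1, 41.2]
orientation: [0.156, 1.56, 0.017]
contact_force: [19.6, -1.4, 5.0]
width: 37.7
t 35.6 p [606.9 101.1  41.2] yaw -0.139 F [19.6 -1.4  5. ] w 37.7
```

Against the lip. I release, lift, back off and check everything.

```bash

python3 -m pendant '{"grip":[0.2,0.2,0.5,0.55,0.55,0.55,0.55,0.55],"translation":[[0,0,0.003],[0,0,0],[0,0,0],[0,0,0],[0,0,0],[0,0,0],[-0.01,0,0],[-0.03,0,0]],"spin":[0,0,0,0,0,0,0,0]}'
python3 -m pendant '{"grip":[0.55,0.55,0.55,1,1,1],"translation":[[-0.04,0,0],[-0.04,0,0],[-0.02,0,0],[0,0,0],[0,0,0],[0,0,0]],"spin":[0,0,0,0,0,0]}'
python3 chk.py w10.png
python3 -m pendant '{"grip":[1,1,1,1,1,1,1,1],"translation":[[-0.02,0,-0.03],[-0.02,0,-0.03],[-0.02,0,-0.03],[-0.02,0,-0.03],[0,0,-0.03],[0,0,-0.02],[0,0,0],[0,0,0]],"spin":[0,0,0,0,0,0,0,0]}'
python3 - <<'E'
from h import *
im,d,W=cloud('top'); save('top2.png',im); W0=np.load('top1.npy')
im,d,_=cloud('scene'); save('s2.png',im)
def rect(W,x,y,z0,z1,r):
    T=W[(W[...,2]>z0)&(W[...,2]<z1)&(np.hypot(W[...,0]-x,W[...,1]-y)<r)]; q=cv2.minAreaRect(T[:,:2].astype(np.float32)); return len(T),np.round(q[0],1),np.round(q[1],1)
for n,a in dict(blue=(435,132,25,45,45),mug=(574,320,75,95,60),mill=(558,-323,66,79,40)).items(): print(n,rect(W0,*a) if n!='mill' else '',rect(W,*a))
print(state()['contact_force'])
E
```

```text
time_s: 36.27
position: [603.8, 100.6, 74.4]
orientation: [-2.875, 1.564, -3.014]
contact_force: [0.2, 0.1, -0.7]
width: 51.2
time_s: 36.77
position: [605.5, 100.8, 177.0]
orientation: [-2.841, 1.57, -2.98]
contact_force: [0.2, -0.0, 0.2]
width: 66.1
red 3657 ((27.630483627319336, -83.84471893310547), (59.436920166015625, 38.85725784301758), 0.1855991780757904) z 31.6 tilt [ 1.0000e-03 -5.7000e-02  2.6549e+01]
yellow 3606 ((27.93739128112793, 1.6708335876464844), (38.80826187133789, 59.04893493652344), 89.77545166015625) z 31.7 tilt [ 3.0000e-03 -4.0000e-02  3.1489e+01]
green 3411 ((27.241731643676758, 85.48091888427734), (37.32054138183594, 59.19183349609375), 89.8564224243164) z 31.8 tilt [-2.0000e-03 -0.0000e+00  3.1819e+01]
time_s: 37.48
position: [437.0, 124.5, 257.1]
orientation: [-2.468, 1.571, -2.606]
contact_force: [-0.7, -0.3, -0.2]
width: 93.1
blue (409, array([435.7, 132.2]), array([59.6, 38. ])) (8, array([408.3, 142.3]), array([9.7, 3.6]))
mug (265, array([582.9, 326.4]), array([76.2, 74.3])) (107, array([605.9, 331.3]), array([26.8, 71.5]))
mill  (322, array([ 558.2, -325.2]), array([45.8, 47.5]))
[ 0.35758066 -0.01784006 -0.30970042]
```

View pics/s2.png

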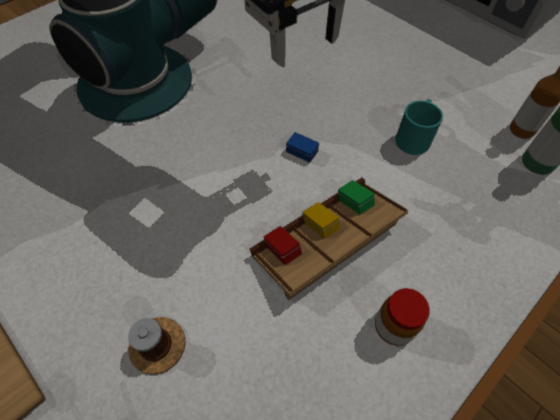

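View pics/w10.png

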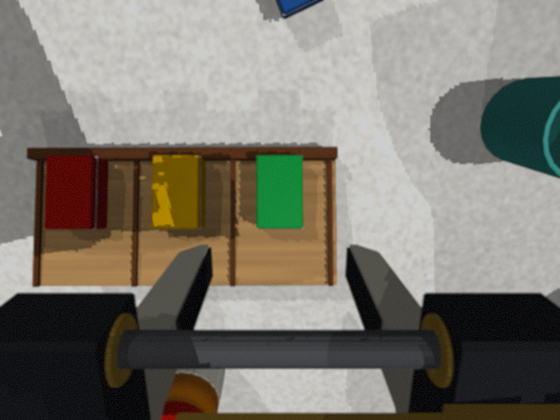

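All three tins lie flat in their bays against the lip, the mill stands on the coaster, and blue and the mug are untouched. In the "top" check the arm was hiding blue and the mug, but the scene view shows both in place. I hand the job in.

```bash
python3 -c "
from workcell import finish_job; print(finish_job())"
```

```text
the job is handed in; nothing more can be done
None
```

The job is handed in at about 37.5 s of the 128 s. The pepper mill stands upright on the coaster, and the red, yellow and green tins lie in their bays, with red nearest the coaster. The gripper is open and clear of everything.

- **Mill:** it is upright and about 1.5–2 mm from the coaster's centre.
- **Tins:** all three are flat on the slope, at y of about -84, +2 and +85 mm against bay middles of -85, 0 and +85 mm. The measured x was 27–28 mm where 30 is nominal, which is near the 2 mm calibration error. A rise in force showed each tin meeting the lip before I let go.
- **Disagreeing readings:** tilt was about 0 for each tin when checked straight after its release. The last image gave side tilts of up to 0.06 for red and yellow. Both were seen from the side there, so I put that down to side-face pixels in the fit.
- **Blue tin and mug:** the final overhead measurement of these was not usable because the arm hid them. The scene view shows both standing undisturbed, and nothing touched them.

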